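Lay out the microscopy bench for the next specimen

ROBOT

A 6-joint arm with a two-finger parallel gripper is mounted at the origin on the work surface. World frame = base frame: x ahead of the robot, y to its left, z up, the work surface at z = 0. Lengths are in mm, angles in degrees, forces in N, time in s.
With the tool pointing down it reaches from about 350 to 850 mm from the base axis. Payload 8.1 kg.
Tool frame: the origin (TCP) lies on the centre line of the jaws, within the pads' length; the fingertips stand r.tip_extent ahead of it and the grasp point (between the pads) lies 8 mm behind it (r.tip_extent is the distance from the TCP to the fingertips, in mm); z points along the fingers, y is the direction in which the jaws open and shut (so a half turn about z gives the same grasp; the last joint's range is limited). The gripper opens to 85 mm and grips with 20 to 120 N. Pads are 22 mm wide; open, the fingers measure 114 mm over their backs; the gripper's body (76 mm by 85 mm) begins 54 mm behind the grasp point. The pads swing forward as they close: fully open they stand 13 mm farther back than shut.
Start: joints at [-77.487, 7.471, 85.268, -0, 87.261, -4.893], TCP at [179.509, -572.522, 242.292] pointing down, gripper open.
Joint ranges: [-169.43, 169.43], [-51.17, 129.36], [1.28, 143.12], [-76.62, 256.62], [0, 156.53], [-152.29, 152.29]. Speed limits (degrees/s): [136.94, 136.94, 159.86, 180, 180, 180].

INTERFACE

Orientations are given as [roll, pitch, yaw] about the fixed x, y, z axes, in that order (R = Rz(yaw) Ry(pitch) Rx(roll)).
In Python, from bench import sense, optics, hand_in, spotter, r gives the robot as it stands.
- The arm moves only by the tool apply_moves, never from a script. Its argument "series" is a list of rows, each a list of 3 entries, a list of its own where there are three numbers: the opening, from 0 (shut) to 1 (fully open), then the shift along the world's x, y, z in m, then the turn about the world's z in rad. In form: [[grip, [x, y, z], turn], ...]. A call has 1 to 5 rows; each row is the pose to reach, as a shift and turn from the pose measured when the call began; what a row does not reach only later rows make up. A row lasts 1/8 s, in which the tool goes at most 62.5 mm and 10.7 degrees, less where a joint would pass 70% of its speed; a pose out of reach is approached as far as the arm can. A call with a gripper value outside its range is refused whole. The fingers move at their own pace and stop on an object; "grip_force" is the grip in N (left out, the last holds). Time passes only in rows, so rows that repeat a pose let the fingers close. It gives the time, the measured TCP pose, the force and the opening at its end, in the units of the state.
- sense(): the state, without advancing time (a new reading comes with each control period).
- optics.snapshot(name): name is "scene" or "top" or "wrist"; returns a dict with "color" (480x640x3 uint8, blue, green, red), "intrinsics" (3x3 intrinsics, pixels), "rvec" (rotation vector, rad) and "tvec" (3), from world to camera coordinates, as OpenCV has them. Camera axes: x right, y down, z forward; pixel columns grow to the right and rows downward; lengths in mm; the calibration is good to about 2 mm. A picture is of the moment at which its call begins. There is no depth.
- hand_in(): hands the job in, once; it reports no verdict.
Trained networks look in a picture, given as the dict that the camera call returned (one of the last four; its "shot" number tells which), for a name from the list of things; names that differ only in an ending like _2 or _b are one class to them, and where a whole thing is asked for, a point or a joint stands for the part that bears it (a point fixed in the world has none). Each returns a list of dicts, best first, with "p" (0 to 1); they miss things now and then, are a little off and sometimes report something else, mostly with a low value. They report only what shows in the picture. A call takes as long as a camera call. They do not tell look-alikes from the thing itself.
- spotter.search_frame(picture, query): "xyz" ([x, y, z] in mm, in the coordinates of the camera as it stood for that picture, good to about 4 mm: the middle of the surface that is visible of it).
- spotter.masks_of(picture, query): "mask" (480x640 bool, what is visible of it).
The state is a dict: "time": time; "joint_pos": joint angles; "qd": joint speeds; "joint_efforts": joint torques, N m; "tool_pos": TCP position; "tcp_rot": TCP orientation; "ft_force": force on the tool from outside, world axes, zero at the start; "wrist_torque": the same for the moment, N m; "finger_gap": finger opening in mm.
Only numpy, scipy, OpenCV 4.12 (cv2) and the standard library are available. Lean on these libraries where they do the work, as an engineer would, in place of code of your own. Each camera call takes 0.05 s, during which the arm holds its last target.

TASK

Ready the bench: put the closed culture dish centred on the warmer's metal disc and lay the steel hold-down ring centred on top of the dish. Stand the dropper bottle on the coaster between the warmer and the tube block, and the objective lens, nose up, on the coaster behind the warmer (its side away from the robot), each upright and wholly on its coaster. Do not disturb the white wash bottle.

Things in the scene. Friction and masses are not known exactly. Their poses are not given: they have to be found in the camera images.
- dish: loose closed round culture dish, milky off-white plastic, a plain low disc, 54 mm diameter, 16 mm high, 40 g, flat lid (the lid's skirt is 54 mm wide from 7 mm up, the base below it 53 mm); origin at the centre of its underside, z up. It starts somewhere at the left or right side of the bench
- ring: loose steel hold-down ring, 40 mm outer and 22 mm inner diameter, 14 mm high, 90 g, lying flat; origin at the centre of its underside, z along its axis. It starts at the left or right side of the bench
- dropper: loose amber glass dropper bottle with black cap and pale label, body 32 mm diameter for about the lower half of its height, 72 mm high overall, 60 g, standing; origin at the centre of its underside, z up. It starts at the left or right side of the bench
- objective: loose steel microscope objective with a thin black band, standing on its mount with its narrow nose up: foot 20 mm diameter for the lowest 5 mm, barrel 30 mm diameter from 5 to 34 mm up, then a cone to 16 mm diameter at the top, 48 mm high, 110 g; origin at the centre of its underside, z up. It starts at the left or right side of the bench
- warmer: fixed dish warmer: low white square slab, 110 x 110 mm, 25 mm high, with a round aluminium disc of 74 mm diameter in the middle of its top standing 3 mm proud (disc surface 28 mm above the bench); origin at the centre of its underside, x away from the robot, yaw within 0.2 rad. It stands left or right of the middle coaster
- block: fixed aluminium tube block with 12 dark sockets, 70 mm (x) by 90 mm (y), 45 mm high; origin at the centre of its underside. It stands on the other side of the middle coaster from the warmer
- coaster_mid: fixed round cork coaster, 60 mm diameter, 4 mm thick, the one between the warmer and the tube block; origin at the centre of its underside
- coaster_warmer: fixed cork coaster like the others (60 mm diameter, 4 mm thick), the one behind the warmer, that is beyond it as seen from the robot; origin at the centre of its underside
- coaster_block: fixed cork coaster like the others (60 mm diameter, 4 mm thick), the one behind the tube block; stays empty; origin at the centre of its underside
- wash: loose white plastic wash bottle with blue cap and bent spout, 54 mm diameter, 130 mm high to the top of the spout, standing beyond the middle coaster between the other two; a bystander, to be left alone; origin at the centre of its underside
Mind the look-alikes: they are no part of the job. Leave any green look-alike of the ring alone. Leave any red look-alike of the objective alone.

How it is judged (in metres and radians):
At the end, for the whole second after the job is handed in: Dish flat on the warmer's disc within 10 mm of centre; ring flat on the dish within 8 mm of centre; dropper bottle upright on the coaster between warmer and block, objective upright on the one behind the warmer, each within 14 mm of centre; all at rest; wash bottle upright within 20 mm of its start (horizontal distance between dish and warmer below 0.01 m and z of dish in the frame of warmer between 0.025 and 0.031 m and angle between each of dish, ring, dropper, objective's own z axis and vertical below 0.12 rad and linear speed of each of dish, ring, dropper, objective below 0.02 m/s and angular speed of each of dish, ring, dropper, objective below 0.2 rad/s and horizontal distance between ring and dish below 0.008 m and z of ring in the frame of dish between 0.013 and 0.019 m and horizontal distance between dropper and coaster_mid below 0.014 m and z of dropper in the frame of coaster_mid between 0.001 and 0.007 m and horizontal distance between objective and coaster_warmer below 0.014 m and z of objective in the frame of coaster_warmer between 0.001 and 0.007 m and distance of wash from where it was at the start of the episode below 0.02 m and angle between wash's own z axis and vertical below 0.1 rad); the robot touches nothing.
It fails at once if the wash bottle is knocked over or pushed more than 20 mm (distance of wash from where it was at the start of the episode above 0.02 m or angle between wash's own z axis and vertical above 0.3 rad).
It also fails if it takes over 120 s, if anything falls off the work surface, if the arm or the gripper's body presses on something with over 40 N, if the wrist force passes 120 N, or if a joint passes its speed limit or range.

## Working session

There is one attempt and no reset: what is moved stays moved. The work goes in short steps, Python scripts to look and compute and a tool call to move; the robot and the scene stay as the last step left them, time stands still between calls to the robot, and variables do not carry over. Pictures are saved under pics/ and viewed, and the job is handed in when it is done.

Besides the shell and the picture viewer there is one more tool, called after "Call:" by a JSON object that holds its "fn" and its "kwargs", one argument or row to a line. apply_moves: Moves the arm, as the interface text tells. Its arguments: {"type":"object","properties":{"series":{"type":"array"},"grip_force":{"type":"number"}},"required":["series"]}

```bash
mkdir -p pics; ls; cat > h.py <<'E'
import numpy as np, cv2
from bench import sense, optics, hand_in, spotter, r
def P(s):
    R,_=cv2.Rodrigues(np.array(s["rvec"],float)); return R,np.array(s["tvec"],float).reshape(3),np.array(s["intrinsics"],float)
def toworld(s,xyz):
    R,t,K=P(s); return R.T@(np.array(xyz,float)-t)
def proj(s,X):
    R,t,K=P(s); c=R@np.array(X,float)+t; p=K@c; return p[:2]/p[2]
def onplane(s,uv,z):
    R,t,K=P(s); d=R.T@np.linalg.inv(K)@np.array([uv[0],uv[1],1.0]); o=-R.T@t
    return o+d*(z-o[2])/d[2]
def tri(obs):
    A=np.zeros((3,3));b=np.zeros(3)
    for s,uv in obs:
        R,t,K=P(s); d=R.T@np.linalg.inv(K)@np.array([uv[0],uv[1],1.0]); d/=np.linalg.norm(d); o=-R.T@t
        M=np.eye(3)-np.outer(d,d); A+=M;b+=M@o
    return np.linalg.solve(A,b)
E
python3 - <<'E'
from h import *
st=sense(); print(st); print(r.tip_extent,[a for a in dir(r) if a[0]!='_'])
for n in ["scene","top","wrist"]:
    s=optics.snapshot(n); cv2.imwrite(f"pics/{n}0.png",s["color"])
    R,t,K=P(s); print(n,-R.T@t,K[0,0])
    if n!="wrist":
        for q in ["dish","ring","dropper","objective","warmer","block","coaster_mid","coaster_warmer","coaster_block","wash"]:
            for d in spotter.search_frame(s,q)[:4]:
                w=toworld(s,d["xyz"]); print(n,q,round(d["p"],2),w.round(0),proj(s,w).round(0))
E
```

```text
pics
{'time': 0.0, 'joint_pos': array([-7.74853463e+01,  7.51404881e+00,  8.53292586e+01,  5.59634649e-04,
        8.72606806e+01, -4.89356030e+00]), 'qd': array([ 0.01333001, -0.02741191, -0.02966354,  0.06483923,  0.03523928,
       -0.02303491]), 'joint_efforts': array([-1.97038285e-04, -5.69391811e+01, -5.00559211e+01, -1.25737238e-04,
        1.47649425e-02,  9.98107538e-06]), 'tool_pos': array([ 179.41278568, -572.0014657 ,  241.25564403]), 'tcp_rot': array([-1.79896439e+02, -9.42759556e-03,  1.74081782e+01]), 'ft_force': array([ 0.95954927, -0.60218794,  0.01994443]), 'wrist_torque': array([-0.00351863, -0.04875569,  0.00488533]), 'finger_gap': 85.56834778489639}
11.0 ['PlanningError', 'tip_extent']
scene [1080.09386654  102.26366981  834.51106405] 520.3997594939457
scene ring 0.86 [427. 364.  13.] [495. 228.]
scene ring 0.78 [385. 293.  14.] [459. 206.]
scene dropper 0.56 [ 578. -309.   44.] [134. 230.]
scene dropper 0.33 [625. 185.   3.] [395. 304.]
scene objective 0.89 [521. 377.  34.] [507. 263.]
scene warmer 0.88 [ 507. -170.   25.] [219. 217.]
scene block 0.83 [528. 170.
[... 472 characters left out ...]
.]
top ring 0.59 [ 614. -142.    8.] [384. 217.]
top ring 0.5 [424. 362.  14.] [120. 306.]
top dropper 0.58 [ 566. -308.   47.] [474. 240.]
top dropper 0.32 [422. 362.  17.] [119. 307.]
top objective 0.75 [571. 339.  44.] [132. 227.]
top warmer 0.59 [ 490. -171.   27.] [400. 279.]
top block 0.76 [514. 171.  46.] [220. 260.]
top coaster_mid 0.91 [480. -16.   8.] [319. 282.]
top coaster_warmer 0.64 [ 612. -144.    5.] [384. 218.]
top coaster_warmer 0.56 [687.   2.  83.] [313. 168.]
top coaster_block 0.77 [617. 185.   8.] [219. 210.]
top coaster_block 0.25 [570. 337.  41.] [133. 228.]
top wash 0.68 [686.   4.  79.] [312. 169.]
wrist [ 255.21676077 -548.37016611  374.59246868] 349.20780883841996
```

View pics/scene0.png

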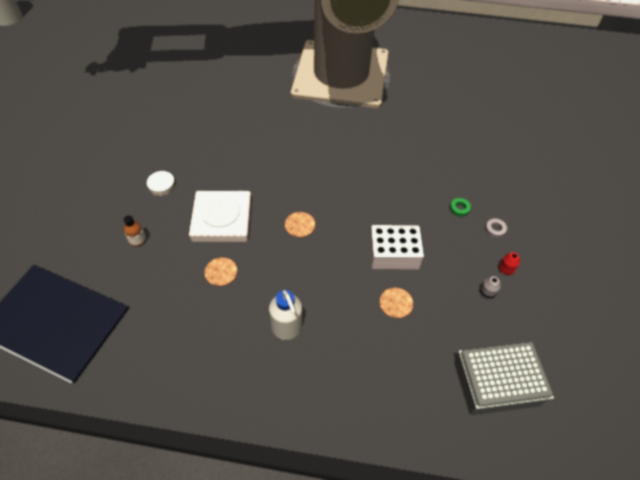

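View pics/top0.png

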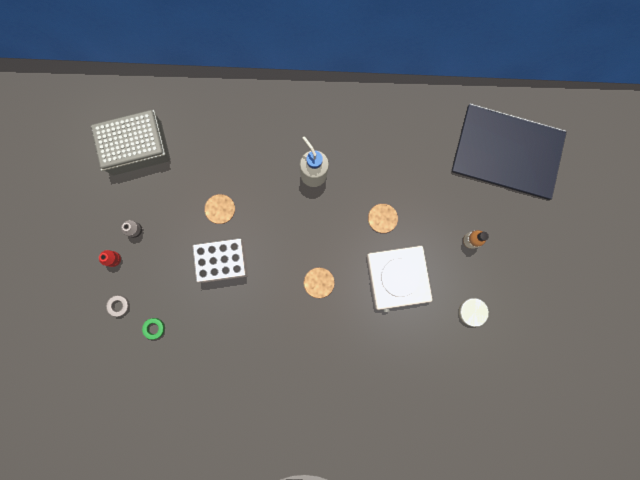

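```bash
python3 - <<'E'
import cv2,numpy as np
t=cv2.imread('pics/top0.png');s=cv2.imread('pics/scene0.png')
a=cv2.resize(t[200:350,90:190],(400,600),interpolation=cv2.INTER_CUBIC)
b=cv2.resize(s[180:330,440:540],(400,600),interpolation=cv2.INTER_CUBIC)
cv2.imwrite('pics/crop0.png',np.hstack([a,b]))
E
```

```text
(no output)
```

View pics/crop0.png

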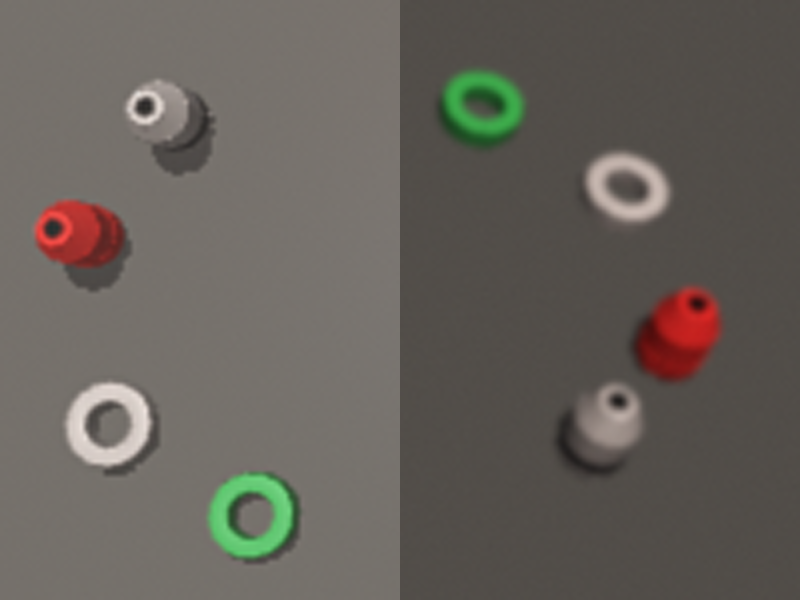

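Scene and top views: the rings are green at top px (153,329) and steel at (118,307). The steel, ungreen one is the job's ring. The objectives are red at (109,258) and steel-grey at (131,229), and the grey one is the target. Next I measure them by silhouette fits in both views.

```bash
cat >> h.py <<'E'
from scipy.optimize import minimize
PROF={"dish":[(26.5,0),(26.5,7),(27,7),(27,16)],"ring":[(20,0),(20,14)],"dropper":[(16,0),(16,38),(8,50),(8,72)],
"objective":[(10,0),(10,5),(15,5),(15,34),(8,48)],"coaster":[(30,0),(30,4)],"disc":[(37,25),(37,28)]}
def pts(name,p):
    if name=="warmer":
        c,s_=np.cos(p[3]),np.sin(p[3]); o=[]
        for z in (0,25):
            for a,b in ((-55,-55),(-55,55),(55,55),(55,-55)): o.append([p[0]+c*a-s_*b,p[1]+s_*a+c*b,p[2]+z])
        return np.array(o)
    a=np.linspace(0,2*np.pi,48,endpoint=False)
    return np.array([[p[0]+rr*np.cos(t),p[1]+rr*np.sin(t),p[2]+z] for rr,z in PROF[name] for t in a])
def sil(s,name,p,box,k=6):
    R,t,K=P(s); c=pts(name,p)@R.T+t; u=c@K.T; u=u[:,:2]/u[:,2:]
    u=(u-np.array(box[:2])+0.5)*k-0.5
    m=np.zeros((box[3]*k,box[2]*k),np.uint8)
    h=cv2.convexHull((u*16).round().astype(np.int32))
    cv2.fillConvexPoly(m,h,255,shift=4)
    return cv2.resize(m,(box[2],box[3]),interpolation=cv2.INTER_AREA)/255.
def fit(views,name,p0):
    V=[]
    for s,m in views:
        m=m.astype(np.uint8)
        cs,_=cv2.findContours(m,cv2.RETR_EXTERNAL,cv2.CHAIN_APPROX_NONE)
        c=max(cs,key=cv2.contourArea); f=np.zeros_like(m); cv2.drawContours(f,[c],-1,1,-1)
        x,y,w,h=cv2.boundingRect(c); b=(x-15,y-15,w+30,h+30)
        g=np.zeros((b[3],b[2])); 
        x0,y0=max(b[0],0),max(b[1],0); x1,y1=min(b[0]+b[2],640),min(b[1]+b[3],480)
        g[y0-b[1]:y1-b[1],x0-b[0]:x1-b[0]]=f[y0:y1,x0:x1]; V.append((s,b,g))
    def cost(p): 
        return sum(np.abs(sil(s,name,p,b)-g).sum()/g.sum() for s,b,g in V)
    p0=np.array(p0,float); st=np.array([8,8,5,0.1])[:len(p0)]
    best=None
    for _ in range(2):
        sx=np.vstack([p0]+[p0+np.eye(len(p0))[i]*st[i] for i in range(len(p0))])
        o=minimize(cost,p0,method="Nelder-Mead",options=dict(initial_simplex=sx,xatol=.05,fatol=1e-4,maxiter=300)); p0=o.x; st=-st/2
    return o.x,o.fun/len(V)
def mask_at(s,q,uv):
    best=None
    for d in spotter.masks_of(s,q):
        m=np.asarray(d["mask"]); ys,xs=np.nonzero(m)
        if len(xs)==0: continue
        e=np.hypot(xs.mean()-uv[0],ys.mean()-uv[1])
        if e<20 and (best is None or e<best[0]): best=(e,m,d["p"])
    return best
E
python3 - <<'E'
from h import *
S={n:optics.snapshot(n) for n in("scene","top")}
T={"dish":("dish",[437,-315,0]),"ring":("ring",[425,363,0]),"dropper":("dropper",[570,-308,0]),"objective":("objective",[578,340,0]),
"warmer":("warmer",[500,-170,0,0]),"coaster_mid":("coaster",[480,-16,0]),"coaster_warmer":("coaster",[613,-141,0])}
for q,(n,p0) in T.items():
    V=[]
    for k,s in S.items():
        b=mask_at(s,q,proj(s,np.array(p0[:3])+[0,0,15]))
        if b: V.append((s,b[1]))
        else: print("no",q,k)
    if V:
        x,f=fit(V,n,p0); print(q,len(V),x.round(2),round(f,3),[fit([v],n,list(x))[0].round(1) for v in V] if 0 else "")
E
```

```text
no dish top
dish 1 [ 398.63 -340.43  -42.78] 0.052 
no ring scene
ring 1 [424.2  366.88   0.93] 0.076 
dropper 2 [ 572.52 -317.82   -0.72] 0.175 
objective 2 [5.7078e+02 3.4799e+02 1.4000e-01] 0.081 
warmer 2 [ 4.9357e+02 -1.7258e+02 -4.8600e+00  1.8000e-01] 0.045 
coaster_mid 2 [478.79 -16.52  -2.53] 0.084 
coaster_warmer 2 [ 6.1240e+02 -1.4076e+02  5.2000e-01] 0.091
```

Call:
{"fn": "apply_moves", "kwargs": {
  "series": [
    [1,[0.04,0.05,0.0],0],
    [1,[0.08,0.1,0.0],0],
    [1,[0.12,0.15,0.0],0],
    [1,[0.15,0.19,0.0],0],
    [1,[0.18,0.23,0.0],0]
  ]
}}

```text
time: 2.58
tool_pos: [360.5, -340.9, 242.5]
tcp_rot: [180.0, -0.0, 17.4]
ft_force: [0.4, -0.1, -0.3]
finger_gap: 85.2
```

Call:
{"fn": "apply_moves", "kwargs": {
  "series": [
    [1,[0,0,0],0],
    [1,[0,0,0],0]
  ]
}}

```text
time: 2.82
tool_pos: [360.5, -341.0, 242.7]
tcp_rot: [179.9, -0.0, 17.5]
ft_force: [-0.9, -0.7, 0.4]
finger_gap: 85.6
```

```bash
cat > look.py <<'E'
from h import *
import sys
def look(T,tag,cams=("scene","top","wrist")):
    S={n:optics.snapshot(n) for n in cams}
    st=sense(); print("TCP",st["tool_pos"].round(1),st["tcp_rot"].round(1),"t",round(st["time"],2))
    if "wrist" in S: cv2.imwrite(f"pics/{tag}.png",S["wrist"]["color"]); R,t,K=P(S["wrist"]); print("cam",(-R.T@t).round(1))
    for q,(n,p0) in T.items():
        V=[];nm=[]
        for k,s in S.items():
            b=mask_at(s,q,proj(s,np.array(p0[:3])+[0,0,15]))
            if b:
                V.append((s,b[1]));nm.append(k)
        if V:
            x,f=fit(V,n,p0); print(q,nm,x.round(2),round(f,3))
        if len(V)>1:
            for v,k in zip(V,nm):
                z=fix(v,n,x); print("   ",k,z[0].round(1),round(z[1],3))
def fix(v,n,x):
    # single view, z fixed at 0
    import h
    old=h.pts
    h.pts=lambda name,p: old(name,[p[0],p[1],0,*p[2:]])
    try: return fit([v],n,[x[0],x[1],*x[3:]] if len(x)>3 else [x[0],x[1]])
    finally: h.pts=old
E
python3 - <<'E'
from look import *
T={"dish":("dish",[437,-315,0]),"dropper":("dropper",[570,-315,0]),"warmer":("warmer",[494,-172,0,0.17]),"coaster_warmer":("coaster",[613,-141,0])}
look(T,"w1")
E
```

```text
TCP [ 359.8 -341.8  242.5] [180.   -0.   17.3] t 2.98
cam [ 435.6 -317.5  374.9]
dish ['scene', 'top', 'wrist'] [ 4.3127e+02 -3.1815e+02  1.4000e-01] 0.075
    scene [ 431.6 -318.7] 0.093
    top [ 432.1 -319.1] 0.069
    wrist [ 430.7 -317.7] 0.027
dropper ['scene', 'top'] [ 5.7276e+02 -3.1828e+02 -4.8000e-01] 0.137
    scene [ 571.  -319.5] 0.154
    top [ 573.1 -318.8] 0.116
warmer ['scene', 'top'] [ 4.9340e+02 -1.7218e+02 -3.2300e+00  1.8000e-01] 0.053
    scene [ 4.945e+02 -1.714e+02  2.000e-01] 0.072
    top [ 4.934e+02 -1.713e+02  2.000e-01] 0.042
coaster_warmer ['scene', 'top'] [ 612.53 -141.29   -0.7 ] 0.06
    scene [ 612.3 -140.2] 0.069
    top [ 612.7 -141.6] 0.045
```

View pics/w1.png

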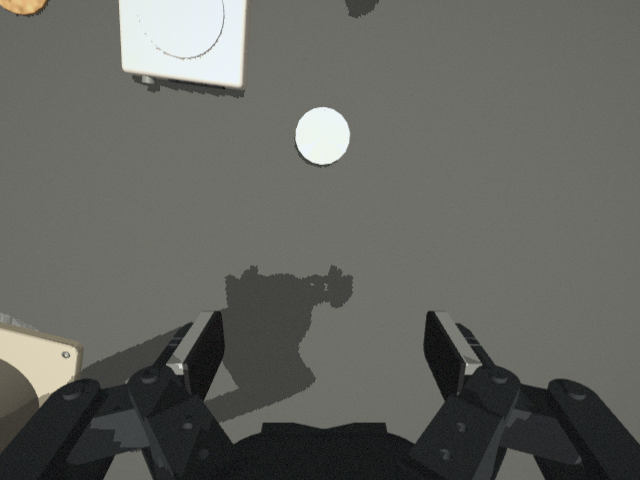

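The wrist view shows the dish at (322,136). All three views agree on about (431,-318) and z≈0.

Call:
{"fn": "apply_moves", "kwargs": {
  "series": [
    [1,[0.04,0.013,0.0],0],
    [1,[0.071,0.023,-0.03],0],
    [1,[0.071,0.023,-0.09],0],
    [1,[0.071,0.023,-0.14],0],
    [1,[0.071,0.023,-0.16],0]
  ]
}}

```text
time: 4.2
tool_pos: [429.7, -315.9, 78.5]
tcp_rot: [-179.7, 0.2, 17.5]
ft_force: [-0.5, 0.0, -0.1]
finger_gap: 85.8
```

Call:
{"fn": "apply_moves", "kwargs": {
  "series": [
    [1,[0,0,0],0]
  ]
}}

```text
time: 4.32
tool_pos: [428.6, -314.8, 76.6]
tcp_rot: [-179.6, 0.3, 17.5]
ft_force: [0.3, 0.3, 0.1]
finger_gap: 85.5
```

```bash
python3 - <<'E'
from look import *
st=sense();print(st["tool_pos"],st["tcp_rot"],st["time"])
look({"dish":("dish",[431,-318,0])},"w2",("wrist",))
st=sense();print(st["tool_pos"],st["tcp_rot"],st["time"])
E
```

```text
[ 428.55055242 -314.77116923   76.57452139] [-179.55551576    0.26435625   17.47049282] 4.325
TCP [ 429.  -315.1   77.5] [-179.6    0.2   17.5] t 4.38
cam [ 505.1 -291.3  208.5]
dish ['wrist'] [ 428.73 -318.33   -4.4 ] 0.019
[ 429.6868809  -315.78891676   78.75497037] [-1.79725663e+02  1.60295154e-01  1.74663276e+01] 4.425
```

View pics/w2.png

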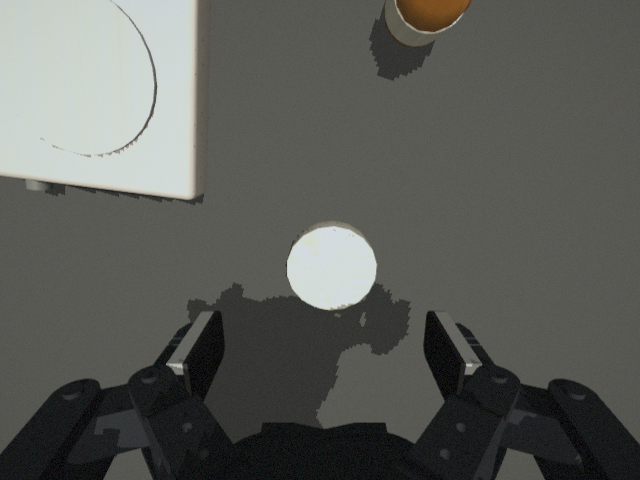

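Call:
{"fn": "apply_moves", "kwargs": {
  "series": [
    [1,[0.001,-0.003,-0.03],0],
    [1,[0.001,-0.003,-0.06],0],
    [1,[0.001,-0.003,-0.063],0],
    [1,[0.001,-0.003,-0.063],0]
  ],
  "grip_force": 40
}}

```text
time: 4.92
tool_pos: [431.5, -319.6, 17.4]
tcp_rot: [-179.8, 0.1, 17.5]
ft_force: [0.3, 0.6, -0.2]
finger_gap: 85.5
```

Call:
{"fn": "apply_moves", "kwargs": {
  "series": [
    [0.4,[0,0,0],0],
    [0,[0,0,0],0],
    [0,[0,0,0],0],
    [0,[0,0,0],0],
    [0,[0,0,0],0]
  ]
}}

```text
time: 5.55
tool_pos: [432.7, -320.6, 19.6]
tcp_rot: [-180.0, 0.0, 17.5]
ft_force: [-2.5, 2.5, 9.9]
finger_gap: 51.5
```

```bash
python3 - <<'E'
from look import *
for i in range(3):
  s=optics.snapshot("wrist"); st=sense();print(st["tool_pos"],st["finger_gap"],st["ft_force"])
cv2.imwrite("pics/w3.png",s["color"])
E
```

```text
[ 432.66079917 -320.50785352   19.54924694] 51.46998055270261 [-1.98661979  1.57607323  9.31938133]
[ 432.6756257  -320.55734727   19.5757126 ] 51.70069541027024 [-1.93499048  1.82145995 10.31531066]
[ 432.66601074 -320.55985375   19.57910649] 51.90254928753609 [-1.91562213  1.60164972  9.43836889]
```

View pics/w3.png

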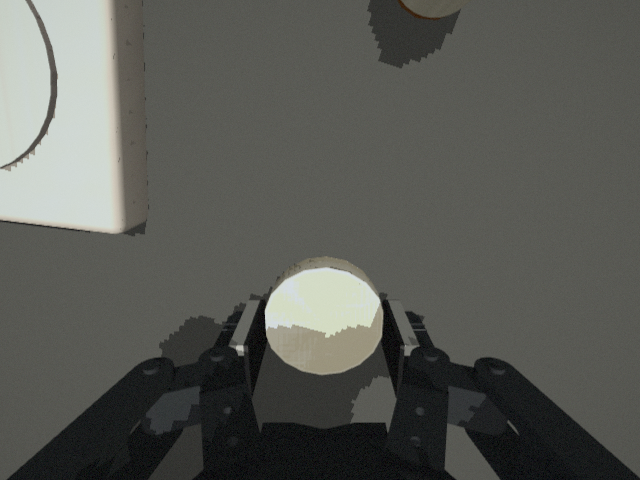

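Call:
{"fn": "apply_moves", "kwargs": {
  "series": [
    [0,[0,0,0.03],0],
    [0,[0,0,0.08],0],
    [0,[-0.01,0.04,0.13],0],
    [0,[-0.02,0.08,0.15],0],
    [0,[-0.02,0.1,0.15],0]
  ]
}}

```text
time: 6.32
tool_pos: [413.6, -220.0, 172.5]
tcp_rot: [179.8, -0.2, 17.5]
ft_force: [0.4, -0.6, -0.7]
finger_gap: 51.6
```

Call:
{"fn": "apply_moves", "kwargs": {
  "series": [
    [0,[0,0,0],0],
    [0,[0,0,0],0],
    [0,[0,0,0],0]
  ]
}}

```text
time: 6.7
tool_pos: [413.4, -220.5, 171.7]
tcp_rot: [179.9, -0.1, 17.5]
ft_force: [-1.1, 0.4, 0.2]
finger_gap: 51.5
```

```bash
python3 - <<'E'
from look import *
look({"warmer":("warmer",[493.5,-171.5,0,0.19]),"coaster_warmer":("coaster",[613,-141,0]),"coaster_mid":("coaster",[479,-16,0]),"dropper":("dropper",[572,-318,0])},"w4")
E
```

```text
TCP [ 413.4 -220.4  172. ] [ 1.798e+02 -1.000e-01  1.750e+01] t 6.85
cam [ 488.7 -196.   304.3]
warmer ['scene', 'top', 'wrist'] [ 4.9335e+02 -1.7143e+02 -1.3600e+00  1.8000e-01] 0.039
    scene [ 4.927e+02 -1.720e+02  2.000e-01] 0.052
    top [ 4.937e+02 -1.716e+02  2.000e-01] 0.042
    wrist [ 4.929e+02 -1.712e+02  2.000e-01] 0.023
coaster_warmer ['scene', 'top'] [ 612.06 -141.8    -1.65] 0.066
    scene [ 612.3 -142.1] 0.1
    top [ 611.9 -141.4] 0.033
coaster_mid ['scene', 'top', 'wrist'] [ 4.7971e+02 -1.5920e+01 -3.1000e-01] 0.063
    scene [480.  -16.5] 0.069
    top [480.  -15.9] 0.049
    wrist [478.7 -15.7] 0.059
dropper ['scene', 'top', 'wrist'] [ 5.7284e+02 -3.1804e+02 -5.7000e-01] 0.099
    scene [ 571.3 -319.4] 0.08
    top [ 573.3 -318.1] 0.109
    wrist [ 571.9 -316.8] 0.077
```

View pics/w4.png

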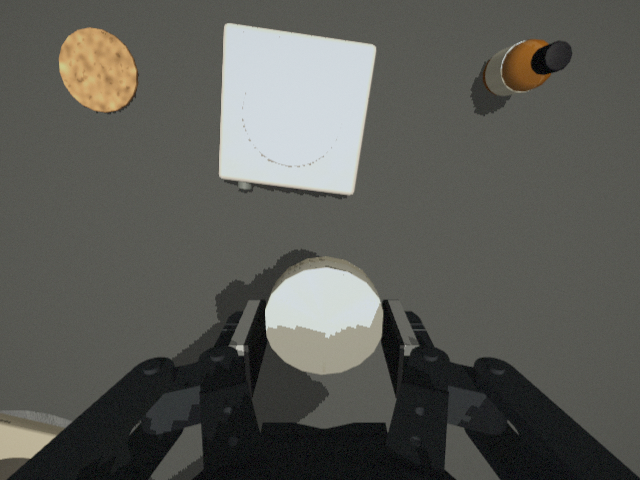

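The view shows the dish firmly held at (324,315), the warmer at (297,108), coaster_mid at (97,70) and the dropper at (520,65).

```bash
python3 - <<'E'
from look import *
s=optics.snapshot("wrist"); st=sense(); t=st["tool_pos"]; 
b=mask_at(s,"dish",(324,315)); print(t,b and b[2])
if b: x,f=fit([(s,b[1])],"dish",[t[0],t[1],152]); print(x,f,x-t)
import h
old=h.pts
for z in(150,152.4,155):
    h.pts=lambda n,p: old(n,[p[0],p[1],z])
    if b: x,f=fit([(s,b[1])],"dish",[t[0],t[1]]); print(z,x-t[:2],f)
E
```

```text
[ 413.65626048 -219.97395904  172.5694973 ] 0.62
[ 410.48799991 -220.46392591  149.9827879 ] 0.020036781461285635 [ -3.16826057  -0.48996687 -22.5867094 ]
150 [-3.16609806 -0.47422691] 0.02004893471379984
152.4 [-1.9573772  -0.18486631] 0.03780841112308563
155 [-1.10812114  0.07019737] 0.07296240891762774
```

Call:
{"fn": "apply_moves", "kwargs": {
  "series": [
    [0,[0.04,0.025,0],0],
    [0,[0.082,0.049,0],0],
    [0,[0.082,0.049,-0.05],0],
    [0,[0.082,0.049,-0.09],0],
    [0,[0.082,0.049,-0.1],0]
  ]
}}

```text
time: 8.18
tool_pos: [493.4, -169.8, 69.4]
tcp_rot: [-180.0, 0.1, 17.5]
ft_force: [0.1, 0.2, -0.4]
finger_gap: 51.4
```

Call:
{"fn": "apply_moves", "kwargs": {
  "series": [
    [0,[0,0,0],0],
    [0,[0,0,0],0],
    [0,[0,0,0],0],
    [0,[0,0,0],0]
  ]
}}

```text
time: 8.68
tool_pos: [494.1, -170.2, 70.6]
tcp_rot: [179.9, -0.0, 17.5]
ft_force: [-0.8, -0.7, -0.5]
finger_gap: 51.2
```

Call:
{"fn": "apply_moves", "kwargs": {
  "series": [
    [0,[0.001,-0.001,-0.01],0],
    [0,[0.001,-0.001,-0.019],0],
    [0,[0.001,-0.001,-0.02],0],
    [0,[0.001,-0.001,-0.02],0],
    [0,[0.001,-0.001,-0.02],0]
  ]
}}

```text
time: 9.3
tool_pos: [495.3, -171.2, 50.8]
tcp_rot: [179.9, -0.0, 17.5]
ft_force: [-0.1, -0.1, -1.7]
finger_gap: 51.2
```

Call:
{"fn": "apply_moves", "kwargs": {
  "series": [
    [0,[0,0,0],0],
    [0,[0,0,0],0],
    [0,[0,0,-0.001],0]
  ]
}}

```text
time: 9.68
tool_pos: [495.5, -171.3, 50.0]
tcp_rot: [179.9, -0.1, 17.5]
ft_force: [-0.2, -0.5, -0.7]
finger_gap: 51.6
```

Call:
{"fn": "apply_moves", "kwargs": {
  "series": [
    [0,[0,0,-0.001],0],
    [0,[0,0,-0.002],0],
    [0,[0,0,-0.002],0],
    [0,[0,0,-0.002],0]
  ]
}}

```text
time: 10.18
tool_pos: [495.4, -171.3, 47.9]
tcp_rot: [179.9, -0.0, 17.5]
ft_force: [-0.0, -0.8, -0.3]
finger_gap: 51.5
```

Call:
{"fn": "apply_moves", "kwargs": {
  "series": [
    [0,[0,0,0],0],
    [0,[0,0,0],0],
    [0,[0,0,0],0]
  ]
}}

```text
time: 10.55
tool_pos: [495.5, -171.3, 48.0]
tcp_rot: [179.9, -0.0, 17.5]
ft_force: [0.6, 0.2, -0.3]
finger_gap: 51.5
```

Call:
{"fn": "apply_moves", "kwargs": {
  "series": [
    [0,[0,0,-0.001],0],
    [0,[0,0,-0.0015],0],
    [0,[0,0,-0.0015],0],
    [0,[0,0,-0.0015],0]
  ]
}}

```text
time: 11.05
tool_pos: [495.6, -171.4, 47.6]
tcp_rot: [179.9, -0.0, 17.5]
ft_force: [-5.1, 1.7, 11.4]
finger_gap: 51.2
```

Call:
{"fn": "apply_moves", "kwargs": {
  "series": [
    [0,[0,0,-0.001],0],
    [0,[0,0,-0.001],0],
    [0,[0,0,-0.001],0]
  ]
}}

```text
time: 11.42
tool_pos: [495.6, -171.4, 47.6]
tcp_rot: [179.9, -0.0, 17.5]
ft_force: [-5.1, 1.6, 10.6]
finger_gap: 51.4
```

Contact at 47.6, as computed. Now I release and rise.

Call:
{"fn": "apply_moves", "kwargs": {
  "series": [
    [0.7,[0,0,0.001],0],
    [1,[0,0,0.001],0],
    [1,[0,0,0.001],0],
    [1,[0,0,0.001],0],
    [1,[0,0,0.005],0]
  ]
}}

```text
time: 12.05
tool_pos: [495.2, -171.2, 52.3]
tcp_rot: [180.0, 0.0, 17.5]
ft_force: [0.9, -0.5, 0.8]
finger_gap: 85.2
```

Call:
{"fn": "apply_moves", "kwargs": {
  "series": [
    [1,[0,0,0.04],0],
    [1,[-0.02,-0.04,0.09],0],
    [1,[-0.02,-0.09,0.13],0],
    [1,[-0.02,-0.13,0.15],0],
    [1,[-0.02,-0.14,0.15],0]
  ]
}}

```text
time: 12.68
tool_pos: [476.1, -314.7, 205.6]
tcp_rot: [179.7, -0.2, 17.4]
ft_force: [-0.4, 0.4, -0.3]
finger_gap: 85.1
```

Call:
{"fn": "apply_moves", "kwargs": {
  "series": [
    [1,[0,0,0],0],
    [1,[0,0,0],0],
    [1,[0,0,0],0]
  ]
}}

```text
time: 13.05
tool_pos: [475.9, -313.3, 204.7]
tcp_rot: [179.8, -0.1, 17.4]
ft_force: [-0.4, -0.5, -0.4]
finger_gap: 85.4
```

```bash
python3 - <<'E'
from look import *
import h
old=h.pts
look({"dropper":("dropper",[572,-318,0])},"w5")
S={n:optics.snapshot(n) for n in("scene","top","wrist")}
for k,s in S.items():
    b=mask_at(s,"dish",proj(s,[493,-171,40]))
    h.pts=lambda n,p: old(n,[p[0],p[1],28])
    if b: x,f=fit([(s,b[1])],"dish",[493,-171]); print("dish",k,x,f)
    h.pts=old
cv2.imwrite("pics/s5.png",S["scene"]["color"][150:300,100:300].repeat(3,0).repeat(3,1))
E
```

```text
TCP [ 476.1 -313.8  205.1] [ 1.797e+02 -1.000e-01  1.740e+01] t 13.2
cam [ 551.3 -288.9  337.5]
dropper ['scene', 'top', 'wrist'] [ 572.23 -317.23   -2.8 ] 0.136
    scene [ 571.9 -318.5] 0.164
    top [ 572.  -317.8] 0.169
    wrist [ 572.1 -316.4] 0.053
dish scene [ 494.66075584 -172.84906775] 0.04392670325085844
dish top [ 494.80349374 -173.37700578] 0.04770771617999718
dish wrist [ 494.31840789 -171.05870509] 0.03777483443708609
```

View pics/w5.png

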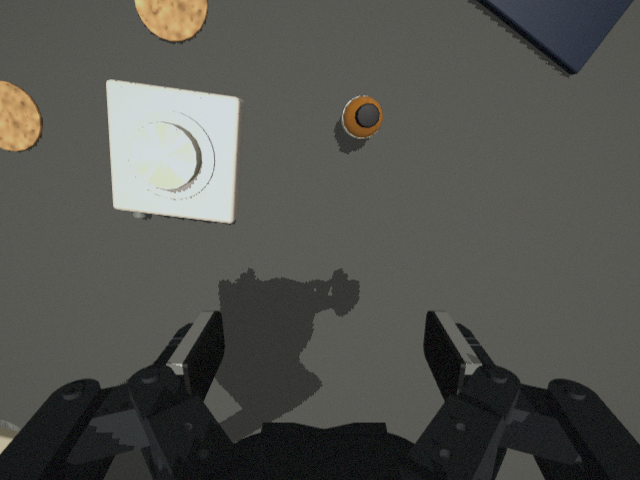

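View pics/s5.png

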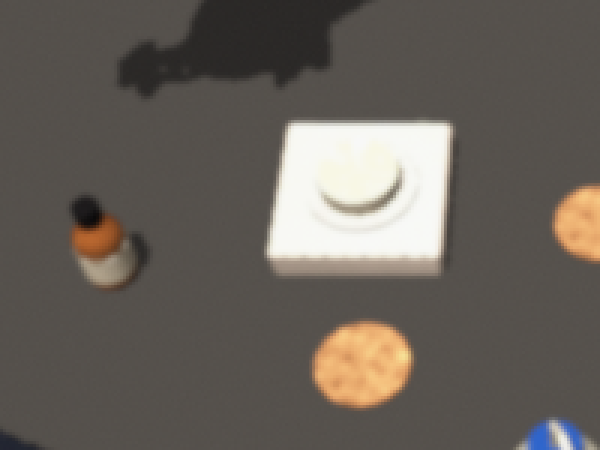

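Call:
{"fn": "apply_moves", "kwargs": {
  "series": [
    [1,[0.05,-0.002,0],0],
    [1,[0.096,-0.004,0],0],
    [1,[0.096,-0.004,-0.03],0],
    [1,[0.096,-0.004,-0.08],0],
    [1,[0.096,-0.004,-0.1],0]
  ]
}}

```text
time: 14.28
tool_pos: [570.1, -317.4, 101.6]
tcp_rot: [179.9, 0.1, 17.4]
ft_force: [-0.4, 0.0, 0.1]
finger_gap: 85.4
```

Call:
{"fn": "apply_moves", "kwargs": {
  "series": [
    [1,[0,0,0],0],
    [1,[0,0,0],0],
    [1,[0,0,0],0],
    [1,[0,0,0],0]
  ]
}}

```text
time: 14.78
tool_pos: [571.0, -318.0, 103.4]
tcp_rot: [179.8, -0.0, 17.4]
ft_force: [0.1, 0.1, -1.1]
finger_gap: 85.3
```

```bash
python3 - <<'E'
from look import *
look({"dropper":("dropper",[572,-317.5,0])},"w6",("wrist",))
E
```

```text
TCP [ 570.7 -317.8  102.9] [179.8  -0.   17.4] t 14.82
cam [ 646.5 -293.5  235.7]
dropper ['wrist'] [ 569.19 -317.4    -4.6 ] 0.04
```

View pics/w6.png

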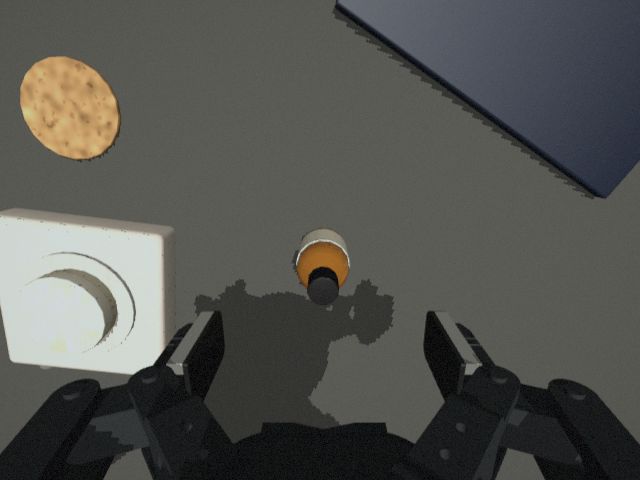

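The dropper sits at (323,267), centred between the jaws. I descend and grip.

Call:
{"fn": "apply_moves", "kwargs": {
  "series": [
    [1,[0.001,0,-0.03],0],
    [1,[0.001,0,-0.06],0],
    [1,[0.001,0,-0.08],0],
    [1,[0.001,0,-0.08],0],
    [1,[0.001,0,-0.08],0]
  ]
}}

```text
time: 15.5
tool_pos: [572.3, -318.1, 23.8]
tcp_rot: [179.8, -0.1, 17.4]
ft_force: [-0.0, -1.4, 0.0]
finger_gap: 85.5
```

Call:
{"fn": "apply_moves", "kwargs": {
  "series": [
    [0.5,[0,0,0],0],
    [0.3,[0,0,0],0],
    [0.1,[0,0,0],0],
    [0,[0,0,0],0],
    [0,[0,0,0],0]
  ],
  "grip_force": 30
}}

```text
time: 16.12
tool_pos: [572.7, -318.4, 24.6]
tcp_rot: [179.8, -0.1, 17.4]
ft_force: [-0.5, 1.1, 5.6]
finger_gap: 31.0
```

Call:
{"fn": "apply_moves", "kwargs": {
  "series": [
    [0,[0,0,0],0],
    [0,[0,0,0],0]
  ]
}}

```text
time: 16.38
tool_pos: [572.7, -318.4, 24.6]
tcp_rot: [179.8, -0.1, 17.4]
ft_force: [-1.4, 0.6, 1.8]
finger_gap: 30.8
```

Call:
{"fn": "apply_moves", "kwargs": {
  "series": [
    [0,[0,0,0.05],0],
    [0,[0,0,0.1],0],
    [0,[0,0,0.15],0],
    [0,[-0.018,0.055,0.17],0],
    [0,[-0.036,0.11,0.17],0]
  ]
}}

```text
time: 17.0
tool_pos: [537.4, -208.2, 197.0]
tcp_rot: [179.6, -0.3, 17.3]
ft_force: [1.6, 0.7, -0.5]
finger_gap: 31.2
```

Call:
{"fn": "apply_moves", "kwargs": {
  "series": [
    [0,[-0.018,0.058,0],0],
    [0,[-0.036,0.115,0],0],
    [0,[-0.05,0.165,0],0],
    [0,[-0.055,0.185,0],0],
    [0,[-0.055,0.185,0],0]
  ]
}}

```text
time: 17.62
tool_pos: [481.9, -21.9, 196.7]
tcp_rot: [179.6, -0.3, 17.4]
ft_force: [0.2, 0.5, -0.6]
finger_gap: 30.7
```

Call:
{"fn": "apply_moves", "kwargs": {
  "series": [
    [0,[0,0,0],0],
    [0,[0,0,0],0],
    [0,[0,0,0],0]
  ]
}}

```text
time: 18.0
tool_pos: [482.0, -22.6, 196.5]
tcp_rot: [179.6, -0.2, 17.4]
ft_force: [-0.1, -0.2, -0.3]
finger_gap: 31.0
```

```bash
python3 - <<'E'
from look import *
s=optics.snapshot("wrist"); cv2.imwrite("pics/w7.png",s["color"]);st=sense(); t=st["tool_pos"];print(t,st["tcp_rot"])
b=mask_at(s,"dropper",proj(s,[t[0],t[1],t[2]+20]))
if b:
  x,f=fit([(s,b[1])],"dropper",[t[0],t[1],t[2]-24.6]); print(x-t,f)
E
```

```text
[481.99768686 -22.51197037 196.52406773] [179.61370186  -0.24621396  17.37611592]
[ -3.18959093  -0.61431901 -27.20866004] 0.06198774839748471
```

View pics/w7.png

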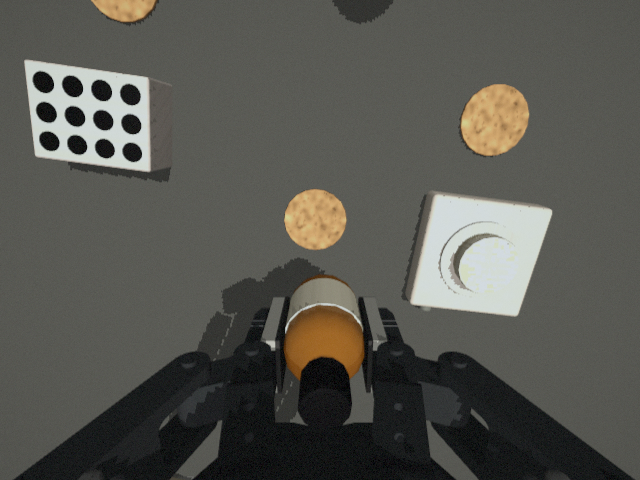

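The bottle is held upright at (325,340) and coaster_mid is clear at (316,219).

Call:
{"fn": "apply_moves", "kwargs": {
  "series": [
    [0,[-0.001,0.007,-0.03],0],
    [0,[-0.001,0.007,-0.08],0],
    [0,[-0.001,0.007,-0.13],0],
    [0,[-0.001,0.007,-0.15],0],
    [0,[-0.001,0.007,-0.155],0]
  ]
}}

```text
time: 18.73
tool_pos: [479.6, -15.4, 39.8]
tcp_rot: [179.7, -0.1, 17.4]
ft_force: [0.1, 0.4, 0.4]
finger_gap: 30.9
```

Call:
{"fn": "apply_moves", "kwargs": {
  "series": [
    [0,[0,0,0],0],
    [0,[0,0,0],0],
    [0,[0,0,0],0],
    [0,[0,0,0],0]
  ]
}}

```text
time: 19.23
tool_pos: [480.1, -15.5, 40.5]
tcp_rot: [179.7, -0.1, 17.4]
ft_force: [0.4, -0.1, -0.8]
finger_gap: 31.1
```

Call:
{"fn": "apply_moves", "kwargs": {
  "series": [
    [0,[0.001,0,-0.006],0],
    [0,[0.001,0,-0.01],0],
    [0,[0.001,0,-0.01],0],
    [0,[0.001,0,-0.011],0],
    [0,[0.001,0,-0.011],0]
  ]
}}

```text
time: 19.85
tool_pos: [481.1, -15.5, 29.5]
tcp_rot: [179.7, -0.1, 17.4]
ft_force: [-0.7, 0.2, -0.0]
finger_gap: 31.1
```

Call:
{"fn": "apply_moves", "kwargs": {
  "series": [
    [0,[0,0,-0.001],0],
    [0,[0,0,-0.001],0],
    [0,[0,0,-0.001],0]
  ]
}}

```text
time: 20.23
tool_pos: [481.1, -15.5, 28.5]
tcp_rot: [179.7, -0.1, 17.4]
ft_force: [-0.3, -0.1, -0.4]
finger_gap: 30.4
```

Call:
{"fn": "apply_moves", "kwargs": {
  "series": [
    [0,[0,0,-0.001],0],
    [0,[0,0,-0.0015],0],
    [0,[0,0,-0.0015],0],
    [0,[0,0,-0.0015],0]
  ]
}}

```text
time: 20.72
tool_pos: [481.4, -15.4, 28.4]
tcp_rot: [179.7, -0.1, 17.4]
ft_force: [-7.5, 1.5, 16.6]
finger_gap: 31.3
```

Contact. Release, rise clear, and check.

Call:
{"fn": "apply_moves", "kwargs": {
  "series": [
    [0.4,[0,0,0.001],0],
    [0.8,[0,0,0.001],0],
    [1,[0,0,0.001],0],
    [1,[0,0,0.001],0],
    [1,[0,0,0.005],0]
  ]
}}

```text
time: 21.35
tool_pos: [481.0, -15.4, 33.1]
tcp_rot: [179.7, -0.1, 17.4]
ft_force: [0.1, -0.6, -0.7]
finger_gap: 85.2
```

Call:
{"fn": "apply_moves", "kwargs": {
  "series": [
    [1,[0,0,0.05],0],
    [1,[0,0,0.1],0],
    [1,[-0.01,0.03,0.15],0],
    [1,[-0.03,0.08,0.18],0],
    [1,[-0.05,0.13,0.2],0]
  ]
}}

```text
time: 21.98
tool_pos: [431.0, 115.7, 235.6]
tcp_rot: [179.7, -0.3, 17.3]
ft_force: [1.0, -0.4, 0.0]
finger_gap: 85.2
```

Call:
{"fn": "apply_moves", "kwargs": {
  "series": [
    [1,[-0.01,0.055,0],0],
    [1,[-0.02,0.11,0],0],
    [1,[-0.03,0.165,0],0],
    [1,[-0.04,0.2,0],0],
    [1,[-0.04,0.2,0],0]
  ]
}}

```text
time: 22.6
tool_pos: [389.9, 317.7, 235.7]
tcp_rot: [179.7, -0.3, 17.5]
ft_force: [0.1, 0.2, 0.3]
finger_gap: 85.5
```

Call:
{"fn": "apply_moves", "kwargs": {
  "series": [
    [1,[0,0,0],0],
    [1,[0,0,0],0],
    [1,[0,0,0],0]
  ]
}}

```text
time: 22.98
tool_pos: [390.3, 316.9, 235.7]
tcp_rot: [179.7, -0.3, 17.4]
ft_force: [-0.0, -0.5, -1.0]
finger_gap: 85.3
```

```bash
python3 - <<'E'
from look import *
look({"ring":("ring",[424,366,0]),"objective":("objective",[571,347,0]),"dropper":("dropper",[480,-16,4]),"coaster_mid":("coaster",[480,-16,0])},"w8")
E
```

```text
TCP [390.2 317.2 235.8] [179.7  -0.3  17.5] t 23.12
cam [465.2 341.8 368.4]
ring ['scene', 'top', 'wrist'] [423.65 367.56  -1.26] 0.123
    scene [423.7 365.7] 0.152
    top [425.4 367.1] 0.119
    wrist [423.  367.6] 0.043
objective ['scene', 'top', 'wrist'] [5.7144e+02 3.4804e+02 1.7000e-01] 0.25
    scene [570.8 347.4] 0.052
    top [572.2 348.4] 0.067
    wrist [571.2 348.6] 0.566
dropper ['scene', 'top', 'wrist'] [482.13 -15.98   6.28] 0.933
    scene [478.2 -17.8] 0.146
    top [483.1 -15.7] 0.093
    wrist [498.1 -48. ] 1.0
coaster_mid ['scene', 'top'] [479.7  -16.85  -2.47] 0.551
    scene [479.9 -17.1] 0.982
    top [480.  -15.6] 0.12
```

View pics/w8.png

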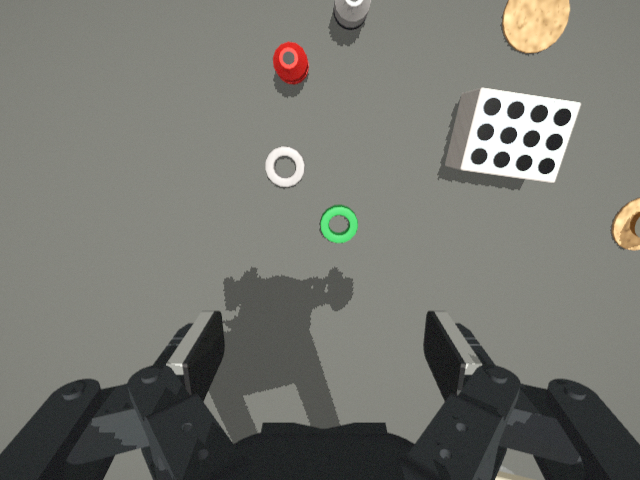

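The wrist view shows the steel ring (285,167), green ring (339,224), red objective (290,62) and grey objective (352,8). I go to the steel ring at about (423.3,367.4).

Call:
{"fn": "apply_moves", "kwargs": {
  "series": [
    [0.8,[0.033,0.05,0],0],
    [0.8,[0.033,0.05,-0.05],0],
    [0.8,[0.033,0.05,-0.1],0],
    [0.8,[0.033,0.05,-0.14],0],
    [0.8,[0.033,0.05,-0.155],0]
  ]
}}

```text
time: 24.35
tool_pos: [421.1, 366.5, 77.5]
tcp_rot: [179.6, 0.0, 17.5]
ft_force: [0.2, -0.3, 0.0]
finger_gap: 68.9
```

Call:
{"fn": "apply_moves", "kwargs": {
  "series": [
    [0.8,[0,0,0],0],
    [0.8,[0,0,0],0],
    [0.8,[0,0,0],0],
    [0.8,[0,0,0],0]
  ]
}}

```text
time: 24.85
tool_pos: [421.9, 367.1, 78.9]
tcp_rot: [179.6, -0.1, 17.5]
ft_force: [0.1, -0.3, -0.3]
finger_gap: 68.4
```

```bash
python3 - <<'E'
from look import *
look({"ring":("ring",[423.3,367.4,0])},"w9",("wrist",))
E
```

```text
TCP [421.7 366.9  78.6] [ 1.796e+02 -1.000e-01  1.750e+01] t 24.9
cam [497.1 392.1 211.3]
```

View pics/w9.png

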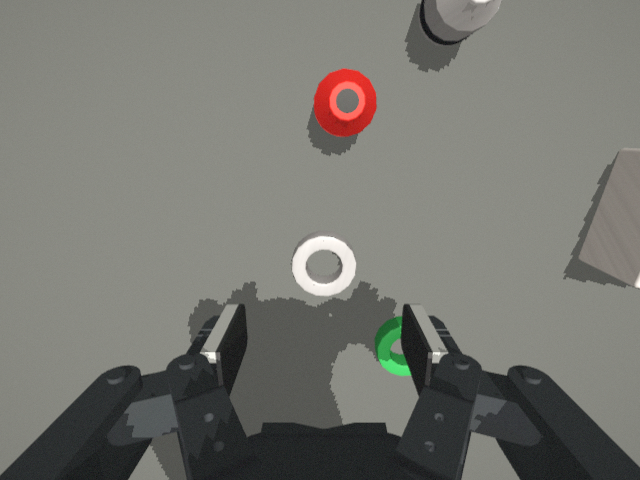

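The ring is centred between the jaws at (324,265). The green one at (400,346) stays clear, behind the finger.

Call:
{"fn": "apply_moves", "kwargs": {
  "series": [
    [0.8,[0.001,0,-0.03],0],
    [0.8,[0.001,0,-0.055],0],
    [0.8,[0.001,0,-0.063],0],
    [0.8,[0.001,0,-0.064],0],
    [0.8,[0.001,0,-0.064],0]
  ]
}}

```text
time: 25.58
tool_pos: [423.3, 367.3, 15.5]
tcp_rot: [179.6, -0.1, 17.5]
ft_force: [-0.6, 0.9, -0.7]
finger_gap: 68.4
```

Call:
{"fn": "apply_moves", "kwargs": {
  "series": [
    [0.5,[0,0,-0.001],0],
    [0.3,[0,0,-0.001],0],
    [0,[0,0,-0.001],0],
    [0,[0,0,-0.001],0],
    [0,[0,0,-0.001],0]
  ],
  "grip_force": 40
}}

```text
time: 26.2
tool_pos: [424.0, 367.8, 15.9]
tcp_rot: [179.7, -0.2, 17.5]
ft_force: [-1.8, -2.1, 6.0]
finger_gap: 37.9
```

Call:
{"fn": "apply_moves", "kwargs": {
  "series": [
    [0,[0,0,0],0],
    [0,[0,0,0],0]
  ]
}}

```text
time: 26.45
tool_pos: [424.1, 367.9, 16.1]
tcp_rot: [179.7, -0.3, 17.5]
ft_force: [-0.8, -0.1, -0.1]
finger_gap: 38.1
```

Call:
{"fn": "apply_moves", "kwargs": {
  "series": [
    [0,[0,0,0.03],0],
    [0,[0,0,0.09],0],
    [0,[0,0,0.15],0],
    [0,[0.005,-0.04,0.18],0],
    [0,[0.01,-0.1,0.18],0]
  ]
}}

```text
time: 27.08
tool_pos: [435.9, 268.7, 200.0]
tcp_rot: [179.7, -0.7, 17.7]
ft_force: [0.8, -1.5, -1.3]
finger_gap: 37.9
```

Call:
{"fn": "apply_moves", "kwargs": {
  "series": [
    [0,[0.0,-0.06,0],0],
    [0,[0,-0.12,0],0],
    [0,[0,-0.18,0],0],
    [0,[0,-0.24,0],0],
    [0,[0,-0.3,0],0]
  ]
}}

```text
time: 27.7
tool_pos: [435.6, -33.1, 200.1]
tcp_rot: [179.7, -0.7, 17.7]
ft_force: [0.4, 0.0, -0.3]
finger_gap: 37.7
```

Call:
{"fn": "apply_moves", "kwargs": {
  "series": [
    [0,[0.0,-0.06,0],0],
    [0,[0,-0.11,0],0],
    [0,[0,-0.14,0],0],
    [0,[0,-0.14,0],0],
    [0,[0,-0.14,0],0]
  ]
}}

```text
time: 28.32
tool_pos: [435.4, -172.6, 199.8]
tcp_rot: [179.8, -0.7, 17.7]
ft_force: [0.1, -0.1, -1.9]
finger_gap: 38.0
```

Call:
{"fn": "apply_moves", "kwargs": {
  "series": [
    [0,[0,0,0],0],
    [0,[0,0,0],0]
  ]
}}

```text
time: 28.58
tool_pos: [435.5, -171.7, 199.8]
tcp_rot: [179.8, -0.7, 17.7]
ft_force: [0.4, -0.5, -0.8]
finger_gap: 37.9
```

```bash
cat > dishfit.py <<'E'
from look import *
import h
def dishpos(cams=("scene","top","wrist")):
    old=h.pts; out={}
    for k in cams:
        s=optics.snapshot(k)
        b=mask_at(s,"dish",proj(s,[493,-171,40]))
        h.pts=lambda n,p: old(n,[p[0],p[1],28])
        if b: x,f=fit([(s,b[1])],"dish",[493,-171]); print("dish",k,x.round(1),round(f,3))
        h.pts=old
        b=mask_at(s,"warmer",proj(s,[493,-171,20]))
        if b: x,f=fix((s,b[1]),"warmer",[493,-171,0,.19]); print("warmer",k,x.round(2),round(f,3))
        out[k]=s
    return out
E
python3 - <<'E'
from dishfit import *
S=dishpos(); s=S["wrist"]; im=s["color"].copy(); cv2.imwrite("pics/w10.png",im)
st=sense(); t=st["tool_pos"]; print(t,st["tcp_rot"])
def draw(pt,c):
    u=np.array([proj(s,p) for p in pt]); cv2.polylines(im,[np.round(u*16).astype(np.int32)],True,c,1,cv2.LINE_AA,4)
a=np.linspace(0,6.283,60)
draw([[493.2+37*np.cos(x),-171.5+37*np.sin(x),28] for x in a],(0,0,255))
draw([[493.5+27*np.cos(x),-171.5+27*np.sin(x),44] for x in a],(255,0,0))
u=proj(s,[493,-171,36]).astype(int); print(u)
x0=min(max(u[0]-75,0),490);y0=max(u[1]-60,0)
c=np.hstack([s["color"][y0:y0+120,x0:x0+80],im[y0:y0+120,x0:x0+80]]) if 0 else np.hstack([s["color"][y0:y0+110,x0:x0+130],im[y0:y0+110,x0:x0+130]])
cv2.imwrite("pics/c10.png",cv2.resize(c,None,fx=3,fy=3,interpolation=cv2.INTER_CUBIC))
b=mask_at(s,"ring",proj(s,[t[0],t[1],t[2]-8]))
if b:
    for z in (None,-16):
        import h; old=h.pts
        if z is not None:
            h.pts=lambda n,p: old(n,[p[0],p[1],t[2]-16.1])
        x,f=fit([(s,b[1])],"ring",[t[0],t[1],t[2]-16] if z is None else [t[0],t[1]]); print("ring off",x-t[:len(x)],f); h.pts=old
E
```

```text
dish scene [ 495.3 -172.4] 0.084
warmer scene [ 4.9473e+02 -1.7110e+02  1.8000e-01] 0.057
dish top [ 495.4 -172. ] 0.04
warmer top [ 4.9359e+02 -1.7121e+02  1.8000e-01] 0.072
dish wrist [ 494.2 -171.3] 0.023
warmer wrist [ 4.930e+02 -1.707e+02  1.800e-01] 0.022
[ 435.39890445 -172.57942917  199.87285358] [179.77520999  -0.68324236  17.66454895]
[342 163]
ring off [ -3.5662599   -0.58418915 -20.67599177] 0.02622629833845927
ring off [-1.0501288   0.40591649] 0.06316071412078728
```

View pics/w10.png

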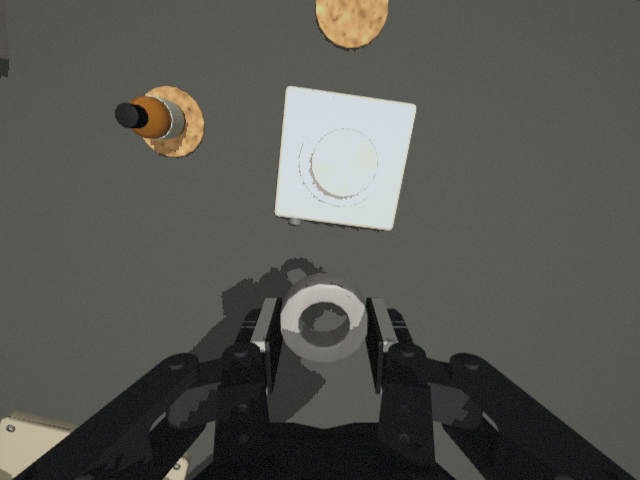

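View pics/c10.png

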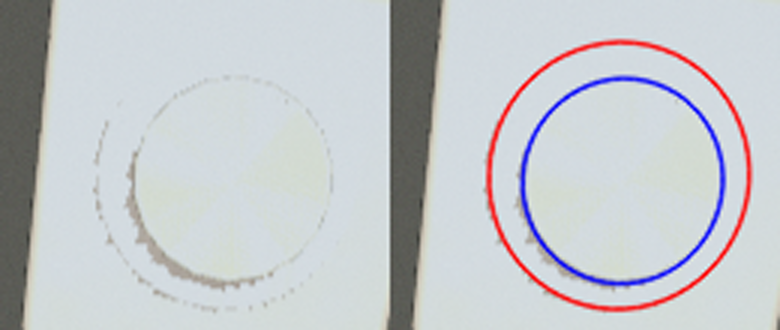

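Dropper stands on its coaster at (160,120). The dish is within ~1 mm of the disc centre (overlay agrees). Now lowering the ring.

Call:
{"fn": "apply_moves", "kwargs": {
  "series": [
    [0,[0.03,0,0],0],
    [0,[0.0605,0.001,-0.03],0],
    [0,[0.0605,0.001,-0.08],0],
    [0,[0.0605,0.001,-0.115],0],
    [0,[0.0605,0.001,-0.125],0]
  ]
}}

```text
time: 29.7
tool_pos: [493.9, -170.7, 72.0]
tcp_rot: [180.0, -0.5, 17.7]
ft_force: [0.3, 0.7, -0.4]
finger_gap: 37.9
```

Call:
{"fn": "apply_moves", "kwargs": {
  "series": [
    [0,[0,0,0],0],
    [0,[0,0,0],0],
    [0,[0,0,0],0],
    [0,[0,0,0],0]
  ]
}}

```text
time: 30.2
tool_pos: [494.6, -171.0, 73.1]
tcp_rot: [179.9, -0.5, 17.7]
ft_force: [-0.9, -0.4, -0.9]
finger_gap: 37.6
```

Call:
{"fn": "apply_moves", "kwargs": {
  "series": [
    [0,[0.001,-0.001,-0.006],0],
    [0,[0.001,-0.001,-0.01],0],
    [0,[0.001,-0.001,-0.011],0],
    [0,[0.001,-0.001,-0.011],0],
    [0,[0.001,-0.001,-0.011],0]
  ]
}}

```text
time: 30.82
tool_pos: [495.7, -172.0, 62.1]
tcp_rot: [179.9, -0.5, 17.7]
ft_force: [-0.4, 0.8, -1.2]
finger_gap: 37.7
```

Call:
{"fn": "apply_moves", "kwargs": {
  "series": [
    [0,[0,0,-0.001],0],
    [0,[0,0,-0.001],0],
    [0,[0,0,-0.001],0]
  ]
}}

```text
time: 31.2
tool_pos: [495.7, -172.1, 61.2]
tcp_rot: [179.9, -0.6, 17.7]
ft_force: [-1.0, 0.4, -0.2]
finger_gap: 37.9
```

Call:
{"fn": "apply_moves", "kwargs": {
  "series": [
    [0,[0,0,-0.001],0],
    [0,[0,0,-0.001],0],
    [0,[0,0,-0.001],0]
  ]
}}

```text
time: 31.58
tool_pos: [495.6, -172.1, 60.2]
tcp_rot: [179.9, -0.5, 17.7]
ft_force: [0.1, 0.8, -1.1]
finger_gap: 38.1
```

Call:
{"fn": "apply_moves", "kwargs": {
  "series": [
    [0,[0,0,-0.001],0],
    [0,[0,0,-0.001],0],
    [0,[0,0,-0.001],0]
  ]
}}

```text
time: 31.95
tool_pos: [495.8, -172.1, 59.9]
tcp_rot: [179.9, -0.6, 17.7]
ft_force: [-3.1, 1.5, 6.7]
finger_gap: 37.7
```

Call:
{"fn": "apply_moves", "kwargs": {
  "series": [
    [0,[0,0,-0.001],0],
    [0,[0,0,-0.001],0],
    [0,[0,0,-0.001],0]
  ]
}}

```text
time: 32.33
tool_pos: [495.9, -172.1, 59.9]
tcp_rot: [179.9, -0.5, 17.7]
ft_force: [-4.9, 2.0, 8.8]
finger_gap: 38.1
```

Call:
{"fn": "apply_moves", "kwargs": {
  "series": [
    [0.6,[0,0,0.001],0],
    [0.8,[0,0,0.001],0],
    [0.8,[0,0,0.001],0],
    [0.8,[0,0,0.002],0],
    [0.8,[0,0,0.01],0]
  ]
}}

```text
time: 32.95
tool_pos: [495.3, -171.8, 69.5]
tcp_rot: [180.0, -0.5, 17.7]
ft_force: [0.7, 0.7, 0.3]
finger_gap: 68.2
```

Call:
{"fn": "apply_moves", "kwargs": {
  "series": [
    [0.8,[0,0,0.06],0],
    [0.8,[-0.02,0.03,0.11],0],
    [0.8,[-0.04,0.08,0.14],0],
    [0.8,[-0.04,0.14,0.15],0],
    [0.8,[-0.04,0.2,0.15],0]
  ]
}}

```text
time: 33.58
tool_pos: [455.9, 29.6, 222.0]
tcp_rot: [179.9, -0.7, 17.6]
ft_force: [1.7, 0.3, -0.6]
finger_gap: 68.4
```

Call:
{"fn": "apply_moves", "kwargs": {
  "series": [
    [0.8,[0,0.06,0],0],
    [0.8,[0,0.12,0],0],
    [0.8,[0,0.18,0],0],
    [0.8,[0,0.24,0],0],
    [0.8,[0,0.29,0],0]
  ]
}}

```text
time: 34.2
tool_pos: [455.5, 322.0, 222.8]
tcp_rot: [179.9, -0.8, 17.7]
ft_force: [0.2, -1.2, 0.5]
finger_gap: 68.4
```

Call:
{"fn": "apply_moves", "kwargs": {
  "series": [
    [0.8,[0,0,0],0],
    [0.8,[0,0,0],0],
    [0.8,[0,0,0],0]
  ]
}}

```text
time: 34.58
tool_pos: [455.8, 321.0, 223.1]
tcp_rot: [179.9, -0.8, 17.6]
ft_force: [-0.3, -0.1, 0.2]
finger_gap: 68.4
```

```bash
python3 - <<'E'
from dishfit import *
look({"objective":("objective",[571.5,348,0])},"w11")
s=optics.snapshot("wrist")
for d in spotter.search_frame(s,"objective"): w=toworld(s,d["xyz"]); print(d["p"],w.round(0),proj(s,w).round(0))
S=dishpos(("scene","top"))
import h
old=h.pts
for k,s in S.items():
    b=mask_at(s,"ring",proj(s,[494,-171.5,52])); print(k,b and b[2])
    if b:
        h.pts=lambda n,p: old(n,[p[0],p[1],44]); x,f=fit([(s,b[1])],"ring",[494,-171.5]); print("ring",x,f); h.pts=old
a=S["scene"]["color"][170:270,180:320]; b=S["top"]["color"][230:330,300:440]
cv2.imwrite("pics/c11.png",cv2.resize(np.hstack([a,b]),None,fx=2.8,fy=4,interpolation=cv2.INTER_CUBIC))
E
```

```text
TCP [455.9 321.  223.1] [179.9  -0.8  17.6] t 34.73
cam [529.7 345.  356.5]
objective ['scene', 'top', 'wrist'] [5.7164e+02 3.4834e+02 7.0000e-02] 0.088
    scene [571.5 347.2] 0.081
    top [572.5 348.9] 0.075
    wrist [571.2 348.7] 0.039
0.68 [514. 388.  42.] [271. 139.]
dish scene [ 497.3 -172. ] 0.96
warmer scene [ 4.9358e+02 -1.7183e+02  1.8000e-01] 0.056
dish top [ 495.  -170.6] 2.112
warmer top [ 4.9262e+02 -1.7154e+02  1.9000e-01] 0.054
scene 0.71
ring [ 496.33299975 -173.46842733] 0.09395804833561332
top 0.83
ring [ 495.49147853 -172.68943429] 0.07553464052287583
```

View pics/w11.png

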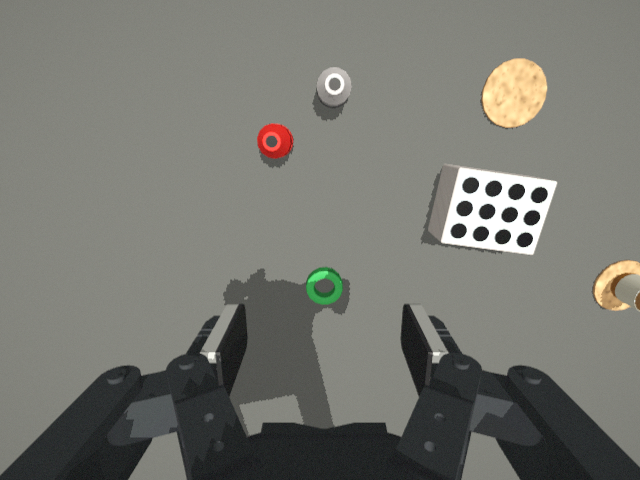

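View pics/c11.png

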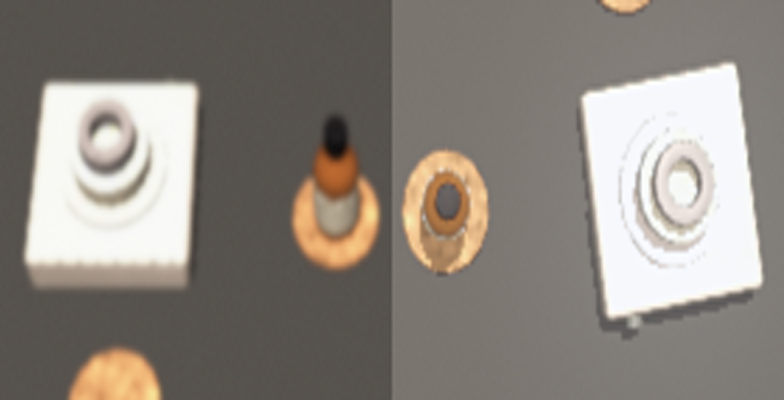

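The ring sits flat and concentric on the dish, and the dropper is upright. The grey objective is at (334,87), and red is at (274,140), clear of the jaws.

Call:
{"fn": "apply_moves", "kwargs": {
  "series": [
    [0.7,[0.055,0.013,0],0],
    [0.7,[0.115,0.027,0],0],
    [0.7,[0.115,0.027,-0.05],0],
    [0.7,[0.115,0.027,-0.1],0],
    [0.7,[0.115,0.027,-0.12],0]
  ]
}}

```text
time: 36.0
tool_pos: [568.3, 347.9, 98.3]
tcp_rot: [179.8, -0.4, 17.7]
ft_force: [-0.2, -0.5, -0.5]
finger_gap: 59.9
```

Call:
{"fn": "apply_moves", "kwargs": {
  "series": [
    [0.7,[0,0,0],0],
    [0.7,[0,0,0],0],
    [0.7,[0,0,0],0],
    [0.7,[0,0,0],0]
  ]
}}

```text
time: 36.5
tool_pos: [569.2, 348.4, 100.2]
tcp_rot: [179.8, -0.6, 17.7]
ft_force: [-0.1, 0.8, -0.2]
finger_gap: 60.1
```

```bash
python3 - <<'E'
from look import *
look({"objective":("objective",[571.5,348.4,0])},"w12",("wrist",))
E
```

```text
TCP [569.  348.3  99.8] [179.8  -0.5  17.7] t 36.55
cam [643.4 372.8 233.3]
objective ['wrist'] [570.22 348.33  -1.24] 0.026
```

View pics/w12.png

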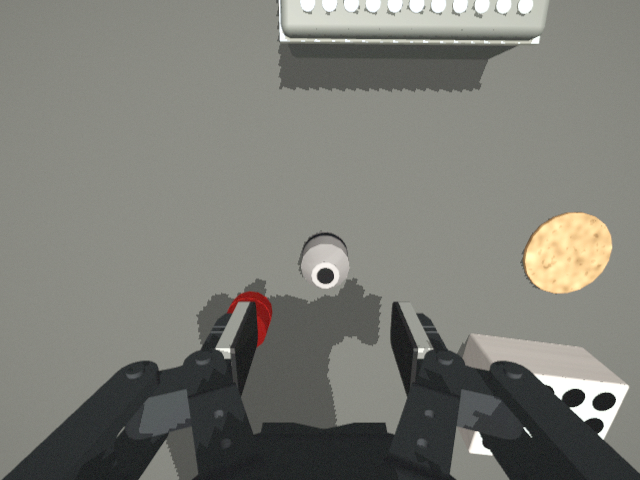

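The objective is centred at (325,262). Red at (250,310) is close to the left finger, so I turn by −20° for more clearance and then descend.

Call:
{"fn": "apply_moves", "kwargs": {
  "series": [
    [0.7,[0.002,0,0],-0.17],
    [0.7,[0.002,0,0],-0.35],
    [0.7,[0.002,0,0],-0.35],
    [0.7,[0.002,0,0],-0.35],
    [0.7,[0.002,0,0],-0.35]
  ]
}}

```text
time: 37.22
tool_pos: [570.7, 348.1, 99.4]
tcp_rot: [179.8, -0.5, -2.3]
ft_force: [-0.1, 0.8, -0.3]
finger_gap: 59.7
```

```bash
python3 - <<'E'
from look import *
look({"objective":("objective",[571.2,348.4,0])},"w13",("wrist",)); print(sense()["joint_pos"].round(0))
E
```

```text
TCP [570.7 348.1  99.3] [179.8  -0.5  -2.3] t 37.27
cam [648.9 345.6 232.4]
objective ['wrist'] [569.14 348.51  -4.45] 0.029
[ 27.  23.  82.  -0.  75. 120.]
```

View pics/w13.png

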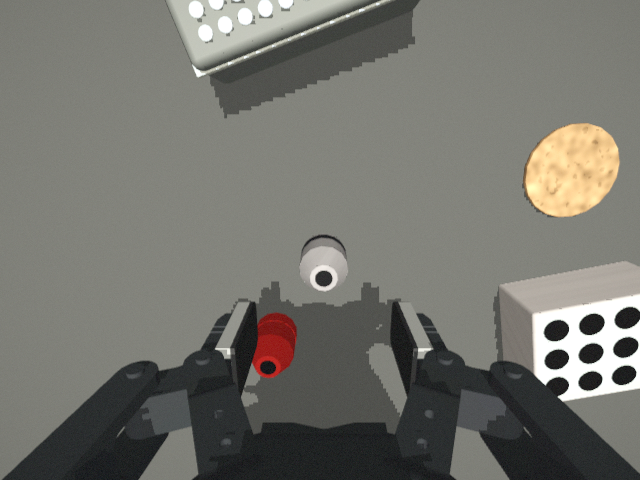

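Call:
{"fn": "apply_moves", "kwargs": {
  "series": [
    [0.7,[0,0,-0.03],0],
    [0.7,[0,0,-0.06],0],
    [0.7,[0,0,-0.082],0],
    [0.7,[0,0,-0.084],0],
    [0.7,[0,0,-0.084],0]
  ]
}}

```text
time: 37.95
tool_pos: [571.2, 348.4, 16.1]
tcp_rot: [179.9, -0.5, -2.3]
ft_force: [0.4, -0.2, 1.6]
finger_gap: 59.7
```

Call:
{"fn": "apply_moves", "kwargs": {
  "series": [
    [0.4,[0,0,0],0],
    [0.3,[0,0,0],0],
    [0,[0,0,0],0],
    [0,[0,0,0],0],
    [0,[0,0,0],0]
  ],
  "grip_force": 50
}}

```text
time: 38.58
tool_pos: [572.4, 348.9, 18.0]
tcp_rot: [179.9, -0.7, -2.3]
ft_force: [-0.1, -1.3, 6.6]
finger_gap: 28.0
```

Call:
{"fn": "apply_moves", "kwargs": {
  "series": [
    [0,[0,0,0],0],
    [0,[0,0,0],0]
  ]
}}

```text
time: 38.83
tool_pos: [572.4, 349.0, 18.1]
tcp_rot: [179.9, -0.7, -2.3]
ft_force: [0.8, 0.5, 2.1]
finger_gap: 28.2
```

Call:
{"fn": "apply_moves", "kwargs": {
  "series": [
    [0,[0,0,0.03],0],
    [0,[0,0,0.09],0],
    [0,[0,0,0.15],0],
    [0,[0,0,0.2],0],
    [0,[0,-0.05,0.21],0]
  ]
}}

```text
time: 39.45
tool_pos: [574.1, 301.9, 233.8]
tcp_rot: [-179.8, -1.1, -2.1]
ft_force: [0.7, -1.3, -1.2]
finger_gap: 28.1
```

Call:
{"fn": "apply_moves", "kwargs": {
  "series": [
    [0,[0,-0.06,0],0],
    [0,[0,-0.12,0],0],
    [0,[0,-0.18,0],0],
    [0,[0,-0.24,0],0],
    [0,[0,-0.3,0],0]
  ]
}}

```text
time: 40.08
tool_pos: [573.5, 0.1, 233.5]
tcp_rot: [-179.8, -1.1, -2.1]
ft_force: [0.5, 0.6, -0.7]
finger_gap: 27.9
```

Call:
{"fn": "apply_moves", "kwargs": {
  "series": [
    [0,[0,-0.06,0],0],
    [0,[0,-0.11,0],0],
    [0,[0,-0.14,0],0],
    [0,[0,-0.14,0],0],
    [0,[0,-0.14,0],0]
  ]
}}

```text
time: 40.7
tool_pos: [573.3, -139.4, 233.1]
tcp_rot: [-179.8, -1.1, -2.1]
ft_force: [-0.2, 0.4, -1.2]
finger_gap: 28.3
```

Call:
{"fn": "apply_moves", "kwargs": {
  "series": [
    [0,[0,0,0],0],
    [0,[0,0,0],0],
    [0,[0,0,0],0]
  ]
}}

```text
time: 41.08
tool_pos: [573.4, -138.7, 233.2]
tcp_rot: [-179.8, -1.1, -2.0]
ft_force: [0.4, 0.8, -1.6]
finger_gap: 27.8
```

```bash
python3 - <<'E'
from look import *
look({"coaster_warmer":("coaster",[612.2,-141.6,0])},"w14")
s=optics.snapshot("wrist"); t=sense()["tool_pos"]
b=mask_at(s,"objective",proj(s,[t[0],t[1],t[2]+10]))
if b:
    x,f=fit([(s,b[1])],"objective",[t[0],t[1],t[2]-18]); print(x-t,f)
E
```

```text
TCP [ 573.4 -139.2  233.2] [-179.8   -1.1   -2.1] t 41.23
cam [ 650.2 -142.2  366.9]
coaster_warmer ['scene', 'top', 'wrist'] [ 612.04 -140.55   -2.  ] 0.389
    scene [ 612.9 -140.4] 0.046
    top [ 610.8 -134.2] 1.098
    wrist [ 612.2 -140.5] 0.027
[ -2.3813468    0.19827892 -18.41968742] 0.023838036628411968
```

View pics/w14.png

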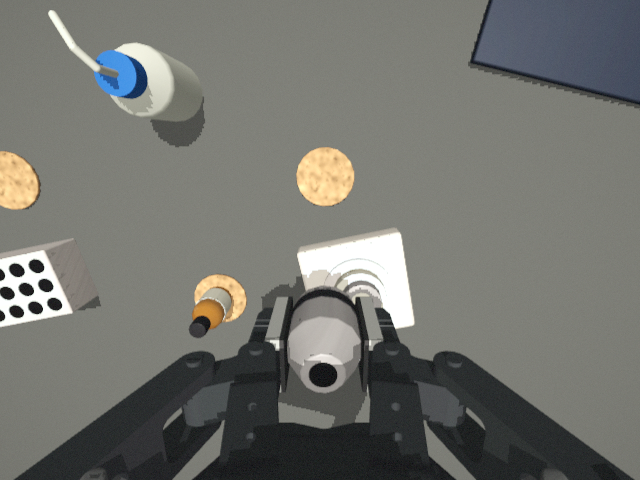

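The objective is held nose up, coaster_warmer is clear at (325,177), and the wash bottle at (150,85) is well away.

Call:
{"fn": "apply_moves", "kwargs": {
  "series": [
    [0,[0.04,-0.002,0],0],
    [0,[0.04,-0.002,-0.04],0],
    [0,[0.04,-0.002,-0.09],0],
    [0,[0.04,-0.002,-0.14],0],
    [0,[0.04,-0.002,-0.17],0]
  ]
}}

```text
time: 42.1
tool_pos: [611.5, -140.9, 59.6]
tcp_rot: [-179.7, -0.9, -2.1]
ft_force: [0.7, -0.2, -1.1]
finger_gap: 28.3
```

Call:
{"fn": "apply_moves", "kwargs": {
  "series": [
    [0,[0,0,-0.01],0],
    [0,[0,0,-0.02],0],
    [0,[0,0,-0.02],0],
    [0,[0,0,-0.02],0],
    [0,[0,0,-0.02],0]
  ]
}}

```text
time: 42.72
tool_pos: [612.4, -141.2, 41.0]
tcp_rot: [-179.7, -1.0, -2.1]
ft_force: [1.2, 0.5, -0.8]
finger_gap: 28.2
```

Call:
{"fn": "apply_moves", "kwargs": {
  "series": [
    [0,[0,0,0],0],
    [0,[0,0,0],0]
  ]
}}

```text
time: 42.98
tool_pos: [612.7, -141.3, 41.5]
tcp_rot: [-179.7, -1.0, -2.1]
ft_force: [0.1, 0.6, -0.5]
finger_gap: 28.3
```

Call:
{"fn": "apply_moves", "kwargs": {
  "series": [
    [0,[0.001,0,-0.008],0],
    [0,[0.001,0,-0.014],0],
    [0,[0.001,0,-0.017],0],
    [0,[0.001,0,-0.017],0],
    [0,[0.001,0,-0.017],0]
  ]
}}

```text
time: 43.6
tool_pos: [613.8, -141.4, 24.6]
tcp_rot: [-179.7, -1.0, -2.1]
ft_force: [-0.2, 0.1, -1.7]
finger_gap: 28.1
```

Call:
{"fn": "apply_moves", "kwargs": {
  "series": [
    [0,[0,0,-0.001],0],
    [0,[0,0,-0.001],0],
    [0,[0,0,-0.001],0]
  ]
}}

```text
time: 43.98
tool_pos: [613.9, -141.4, 23.7]
tcp_rot: [-179.7, -1.0, -2.1]
ft_force: [-0.8, -0.5, 0.4]
finger_gap: 28.3
```

Call:
{"fn": "apply_moves", "kwargs": {
  "series": [
    [0,[0,0,-0.001],0],
    [0,[0,0,-0.001],0],
    [0,[0,0,-0.001],0]
  ]
}}

```text
time: 44.35
tool_pos: [613.9, -141.3, 22.7]
tcp_rot: [-179.7, -1.0, -2.1]
ft_force: [0.4, -0.1, -1.2]
finger_gap: 28.2
```

Call:
{"fn": "apply_moves", "kwargs": {
  "series": [
    [0,[0,0,-0.001],0],
    [0,[0,0,-0.001],0],
    [0,[0,0,-0.001],0]
  ]
}}

```text
time: 44.72
tool_pos: [614.1, -141.4, 22.0]
tcp_rot: [-179.8, -1.1, -2.1]
ft_force: [-1.1, 0.7, 2.7]
finger_gap: 28.4
```

Contact. Release.

Call:
{"fn": "apply_moves", "kwargs": {
  "series": [
    [0.4,[0,0,-0.0003],0],
    [0.7,[0,0,0],0],
    [0.7,[0,0,0],0],
    [0.7,[0,0,0.002],0],
    [0.7,[0,0,0.01],0]
  ]
}}

```text
time: 45.35
tool_pos: [613.6, -141.3, 31.8]
tcp_rot: [-179.7, -1.0, -2.1]
ft_force: [-0.3, -0.3, -0.1]
finger_gap: 60.1
```

Call:
{"fn": "apply_moves", "kwargs": {
  "series": [
    [0.7,[0,0,0.05],0],
    [0.7,[0,0,0.11],0],
    [0.7,[0,0,0.17],0],
    [0.7,[-0.03,0,0.21],0],
    [0.7,[-0.09,-0.02,0.22],0]
  ]
}}

```text
time: 45.98
tool_pos: [526.8, -160.9, 256.8]
tcp_rot: [-179.9, -1.4, -2.0]
ft_force: [-0.0, -0.7, 0.5]
finger_gap: 59.7
```

Call:
{"fn": "apply_moves", "kwargs": {
  "series": [
    [0.7,[-0.05,0,0],0],
    [0.7,[-0.09,0,0],0],
    [0.7,[-0.1,0,0],0],
    [0.7,[-0.1,0,0],0],
    [0.7,[-0.1,0,0],0]
  ]
}}

```text
time: 46.6
tool_pos: [427.6, -160.9, 257.0]
tcp_rot: [-179.9, -1.5, -1.9]
ft_force: [0.0, 0.7, -0.4]
finger_gap: 59.9
```

```bash
python3 - <<'E'
from look import *
import h
old=h.pts
print(sense()["tool_pos"])
Q={"objective":("objective",612.5,-141.3,4),"coaster_warmer":("coaster",612.2,-141,0),"dropper":("dropper",480.5,-16,4),"coaster_mid":("coaster",479.7,-16,0),"ring":("ring",494,-172,44),"warmer":("warmer",493.3,-171.5,0,.18)}
for k in("scene","top","wrist"):
    s=optics.snapshot(k); cv2.imwrite(f"pics/fin_{k}.png",s["color"])
    for q,(n,x,y,z,*e) in Q.items():
        b=mask_at(s,q,proj(s,[x,y,z+10]))
        if not b: continue
        h.pts=lambda nn,p: old(nn,[p[0],p[1],z,*p[2:]])
        xx,f=fit([(s,b[1])],n,[x,y,*e]); print(k,q,xx.round(1),round(f,3)); h.pts=old
    for d in spotter.search_frame(s,"wash")[:1]: print(k,"wash",toworld(s,d["xyz"]).round(0),d["p"])
E
```

```text
[ 427.63801316 -160.85594327  257.00884639]
scene objective [ 613.2 -142.6] 0.062
scene coaster_warmer [ 612.5 -140.8] 0.813
scene dropper [480.7 -16.2] 0.077
scene coaster_mid [479.6 -16.2] 1.168
scene ring [ 495.5 -173.7] 0.23
scene warmer [ 4.947e+02 -1.715e+02  2.000e-01] 0.047
scene wash [714.   4.  71.] 0.96
top objective [ 614.2 -141.6] 0.122
top dropper [481.7 -15.6] 0.061
top coaster_mid [479.1 -15.5] 0.81
top ring [ 495.5 -173.3] 0.06
top warmer [ 4.936e+02 -1.716e+02  2.000e-01] 0.037
top wash [685.   2.  83.] 0.86
wrist objective [ 612.2 -141.4] 0.216
wrist coaster_warmer [ 611.1 -140.4] 0.87
wrist dropper [481.1 -14.7] 0.069
wrist coaster_mid [479.4 -15.8] 0.913
wrist ring [ 495.1 -171.8] 0.078
wrist warmer [ 4.933e+02 -1.710e+02  2.000e-01] 0.021
wrist wash [483. -25.  52.] 0.18
```

View pics/fin_wrist.png

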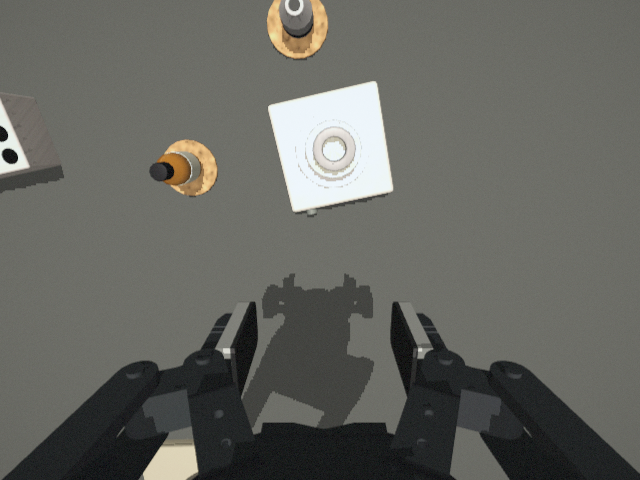

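View pics/fin_scene.png

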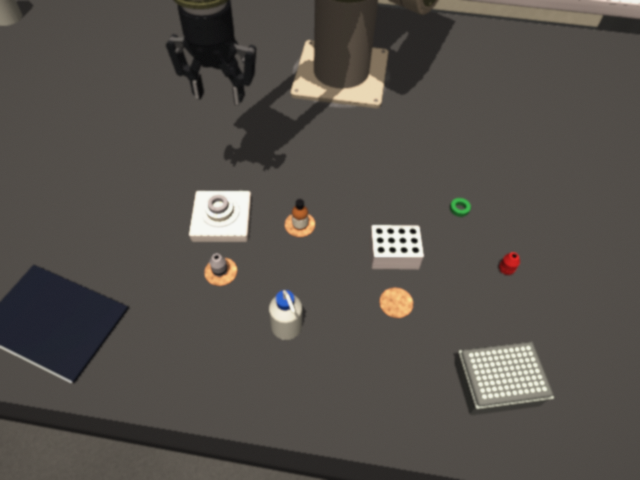

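Both views show everything in place: the ring on the dish at (334,149), the dropper on the middle coaster at (190,168), the objective nose up on its coaster at (297,25), and the wash bottle unmoved. The residual offsets are about 2 mm. Handing in.

```bash
python3 -c "
from h import *
s=sense();print(s['time'],s['qd'].round(2)); print(hand_in())"
```

```text
47.8 [0.05 0.12 0.12 0.04 0.05 0.07]
the job is handed in; nothing more can be done
None
```

The bench is ready and the job was handed in at 47.8 s, with the arm clear of everything. I used the steel ring and the grey objective and left the green and red look-alikes alone.

- **Dish:** before the ring went on, it measured about 1–2 mm from the centre of the warmer's disc.
- **Ring:** it lies flat on the dish, about 1–2 mm off centre.
- **Dropper:** it stands upright on the middle coaster, about 1–2 mm off centre.
- **Objective:** it stands nose up on the coaster behind the warmer, about 1–2 mm off centre.
- **Wash bottle:** the scene and top views put it within about 2 mm of where it started.

Some last checks were less reliable than the rest:

- The shape fits of the coasters with things standing on them were poor, so those two offsets rely on coaster positions measured while they were empty.
- The dish could no longer be fitted well with the ring on top.
- The wrist view gave one low-confidence false report of the wash bottle, which I ignored because the bottle was not in that picture.

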